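Collect the edge-inking rollers on their spindle

ROBOT

A 6-joint arm with a two-finger parallel gripper is mounted at the origin on the work surface. World frame = base frame: x ahead of the robot, y to its left, z up, the work surface at z = 0. Lengths are in mm, angles in rad, forces in N, time in s.
With the tool pointing down it reaches from about 350 to 975 mm from the base axis. Payload 17.4 kg.
Tool frame: the origin (TCP) lies at the very end of the fingers, on their centre line; the grasp point (between the pads) lies 19 mm behind it; z points along the fingers, y is the direction in which the jaws open and shut (so a half turn about z gives the same grasp; the last joint's range is limited). The gripper opens to 85 mm and grips with 20 to 120 N. Pads are 22 mm wide; open, the fingers measure 114 mm over their backs; the gripper's body (76 mm by 85 mm) begins 54 mm behind the grasp point. The pads swing forward as they close: fully open they stand 13 mm farther back than shut.
Start: joints at [-1.339, 0.116, 1.442, -0, 1.584, -0.038], TCP at [179.904, -650.59, 231.303] pointing down, gripper open.
Joint ranges: [-2.83, 2.83], [-0.83, 2.19], [0.07, 2.5], [-1.14, 4.28], [0.01, 3], [-2.97, 2.97]. Speed limits (rad/s): [1.89, 1.89, 2.22, 3.14, 3.14, 3.14].

INTERFACE

Orientations are given as a rotation vector (axis times angle).
In Python, from station import arm gives the robot as it stands.
- The arm moves only by the tool drive_tool, never from a script. Its argument "series" is a list of rows, each a list of 6 numbers: the shift along the world's x, y, z in m, then the turn, a rotation vector about the world's x, y, z in degrees. A call has 1 to 12 rows; each row shifts and turns the commanded pose from where the row before left it; what a row does not reach is not made up. A row lasts 1/12 s, in which the tool goes at most 41.7 mm and 7.16 degrees, less where a joint would pass 70% of its speed; a pose out of reach is approached as far as the arm can. A call is refused whole if a number of a shift passes 0.0417 or a number of a turn 7.16, either way. A call with a gripper value outside its range is refused whole. "claw" is the finger opening in m, from 0 to 0.0854, set as the call begins (left out, the last holds). The fingers move at their own pace and stop on an object; the grip force is fixed at half the most. Time passes only in rows, so rows that do not move let the fingers close. It gives the time, the measured TCP pose, the force and the opening at its end, in the units of the state.
- arm.get_obs(): the state, without advancing time (a new reading comes with each control period).
- arm.camera(name): name is "scene" or "top" or "wrist"; returns (picture, depth): 400x640x3 uint8, red, green, blue; 400x640 float32, mm along the optical axis (not along the pixel's ray), 0 where there is no reading.
- arm.camera_model(name): a dict with "fx", "fy", "cx", "cy" (pixels), "rvec" (rotation vector, rad) and "tvec" (3), from world to camera coordinates, as OpenCV has them; the wrist camera has in their place "T_tool_cam" (4x4, takes a point from camera to tool coordinates, whose origin is the TCP and whose axes are the flange's). Camera axes: x right, y down, z forward; pixel columns grow to the right and rows downward; lengths in mm; the calibration is good to about 2 mm. A picture is of the moment at which its call begins: read the wrist's pose just before it. camera_model takes no time and is no camera call.
- arm.close_job(): hands the job in, once; it reports no verdict.
The state is a dict: "t": time; "qpos": joint angles; "joint_vel": joint speeds; "effort": joint torques, N m; "tool_pos": TCP position; "eef_rot": TCP orientation; "ft_force": force on the tool from outside, world axes, zero at the start; "torque": the same for the moment, N m; "width": finger opening in mm.
Only numpy, scipy, OpenCV 4.12 (cv2) and the standard library are available. Lean on these libraries where they do the work, as an engineer would, in place of code of your own. Each camera call takes 0.05 s, during which the arm holds its last target. There are 200 camera calls.

TASK

Take the spindle from its drying stand by the handle, thread its rod through all three washed rollers standing in the trough and keep pushing until its collar squeezes them together against the sprung backstop: about a kilogram of push, never two. Then lift the rollers out together and lay the loaded spindle back in the two V posts of the stand, level, with the rollers closed up against the collar, and let go. The rollers are wet: never touch them with the gripper or drop one, and leave the bottle, the jar and the hammer alone.

Things in the scene. Friction and masses are not known exactly. Their poses are not given: they have to be found in the camera images.
- spindle: Steel rod with wooden handle, level in the stand at first. Origin on its axis at the collar's front face, x to the tip. Along x in mm: handle -106 to -50 (20 wide, 24 tall; grip it from above near -76), neck dia 10 to -6, collar dia 26 to 0, rod dia 9 to 100, taper to the tip at 118 (dia 3). 130 g, balanced near x=5.
- stand: Fixed stand: wooden base 150 x 70 x 12 mm, two steel posts 8 mm thick with V notches 32 mm wide on top, at x=-28 (under the neck) and x=92 (under the rod past the rollers). Origin on the bench straight below where the spindle's origin should lie; x is the way the tip points. A spindle in the V's has its axis 75 mm above the bench; the V's tops are near 86 mm.
- trough: Fixed wooden trough, x from -55 to 75 mm, open at the top and both ends. Origin on the bench on its centre line; x is the pushing direction (the spindle comes in at the -x end). Floor 22 mm above the bench, walls up to 38 mm and 46 mm apart, so the roller axes are 41.5 mm above the bench; the rollers have 6 mm of sideways play.
- trough_end (a point): Point over the trough's +x end (x=75 mm, 42 mm up). Near it stands a sprung steel fork, the backstop, not tracked: face anywhere from x=60 to 80 mm, new each time; it yields 1 mm per 5 N, 12 mm at most, so feel for it. Its prongs bear on the last roller either side of a 16 mm gap, open at the top, for the rod. 20 N on the rollers bruises them.
- roller_a: Plain aluminium roller, the first one from the trough's -x end; 40 mm diameter, 24 mm long, bore 12 mm diameter right through, 60 to 100 g. Origin at its centre, x along its bore. It stands on its rim in the trough, loose, with gaps of 3 to 15 mm between neighbours.
- roller_b: Plain aluminium roller, the middle one from the trough's -x end; 40 mm diameter, 24 mm long, bore 12 mm diameter right through, 60 to 100 g. Origin at its centre, x along its bore. It stands on its rim in the trough, loose, with gaps of 3 to 15 mm between neighbours.
- roller_c: Plain aluminium roller, the last one from the trough's -x end; 40 mm diameter, 24 mm long, bore 12 mm diameter right through, 60 to 100 g. Origin at its centre, x along its bore. It stands on its rim in the trough, loose, with gaps of 3 to 15 mm between neighbours.
- glue: Bystander: glue bottle, 52 mm diameter, 110 mm tall, standing; origin at its foot.
- jar: Bystander: squat jar, 54 mm diameter, 55 mm tall, standing; origin at its foot.
- hammer: Bystander: hammer 240 mm long lying on the bench, handle to its -x; origin at the middle of its underside.
Mind the look-alikes: they are no part of the job. There is more than one size of the spindle; the one meant has the size given above.

How it is judged (in metres and radians):
On the way, in this order (a step that is already met when the one before it is completed fails the run):
1. the rod is through all three rollers in the trough and squeezes them together with more than 5 N (y of roller_a in the frame of spindle between -0.004 and 0.004 m and z of roller_a in the frame of spindle between -0.004 and 0.004 m and y of roller_b in the frame of spindle between -0.004 and 0.004 m and z of roller_b in the frame of spindle between -0.004 and 0.004 m and y of roller_c in the frame of spindle between -0.004 and 0.004 m and z of roller_c in the frame of spindle between -0.004 and 0.004 m and x of roller_a in the frame of spindle above 0.008 m and x of roller_c in the frame of spindle below 0.066 m and contact force between roller_a and roller_b above 5 N and contact force between roller_b and roller_c above 5 N and contact force between spindle and roller_a above 5 N and height (world z) of each of roller_a, roller_b, roller_c below 0.055 m), for 0.2 s.
2. the three rollers hang together on the spindle, clear of the trough (y of roller_a in the frame of spindle between -0.004 and 0.004 m and z of roller_a in the frame of spindle between -0.004 and 0.004 m and y of roller_b in the frame of spindle between -0.004 and 0.004 m and z of roller_b in the frame of spindle between -0.004 and 0.004 m and y of roller_c in the frame of spindle between -0.004 and 0.004 m and z of roller_c in the frame of spindle between -0.004 and 0.004 m and x of roller_a in the frame of spindle above 0.008 m and x of roller_c in the frame of spindle below 0.072 m and height (world z) of each of roller_a, roller_b, roller_c above 0.068 m), for 0.2 s.
At the end, for the whole second after the job is handed in: The spindle lies in both V posts (axis within 5 mm of its rest height and line, within 11 mm along it, within 0.06 rad), still, tip the way the stand's x points, with all three rollers on its rod and closed up: the last roller's centre no more than 70 mm from the collar (60 mm is perfectly closed) (y of roller_a in the frame of spindle between -0.004 and 0.004 m and z of roller_a in the frame of spindle between -0.004 and 0.004 m and y of roller_b in the frame of spindle between -0.004 and 0.004 m and z of roller_b in the frame of spindle between -0.004 and 0.004 m and y of roller_c in the frame of spindle between -0.004 and 0.004 m and z of roller_c in the frame of spindle between -0.004 and 0.004 m and x of roller_a in the frame of spindle above 0.008 m and x of roller_c in the frame of spindle below 0.07 m and x of spindle in the frame of stand between -0.011 and 0.011 m and y of spindle in the frame of stand between -0.005 and 0.005 m and z of spindle in the frame of stand between 0.07 and 0.08 m and angle between the x axis of spindle and the x axis of stand, either way round below 0.06 rad and linear speed of each of spindle, roller_a, roller_b, roller_c below 0.02 m/s); the robot touches nothing.
It fails at once if rollers pressed with more than 20 N (contact force between spindle and roller_a above 20 N or contact force between any of spindle, roller_a and roller_b above 20 N or contact force between any of spindle, roller_b and roller_c above 20 N).
It fails at once if the gripper or arm touches a wet roller (contact force between any of the fingers, the arm and roller_a above 0.5 N or contact force between any of the fingers, the arm and roller_b above 0.5 N or contact force between any of the fingers, the arm and roller_c above 0.5 N).
It fails at once if a roller is dropped (its centre below 32 mm) (height (world z) of any of roller_a, roller_b, roller_c below 0.032 m).
It fails at once if bottle, jar or hammer moved by more than 25 mm (distance of any of glue, jar, hammer from where it was at the start of the episode above 0.025 m).
It also fails if it takes over 72 s, if anything falls off the work surface, if the arm or the gripper's body presses on something with over 40 N, if the wrist force passes 120 N, or if a joint passes its speed limit or range.

## Working session

There is one attempt and no reset: what is moved stays moved. The work goes in short steps, Python scripts to look and compute and a tool call to move; the robot and the scene stay as the last step left them, time stands still between calls to the robot, and variables do not carry over. Pictures are saved under pics/ and viewed, about 8 in all and at most 12, crops included, and the job is handed in when it is done.

Besides the shell and the picture viewer there is one more tool, called after "Request:" as name([rows], argument=value, ...), one row to a line, values as JSON. drive_tool: Moves the arm, as the interface text tells. Its arguments: {"type":"object","properties":{"series":{"type":"array"},"claw":{"type":"number"}},"required":["series"]}

```bash
ls; mkdir -p pics; cat > h.py <<'E'
from station import arm
import numpy as np, cv2
from scipy.spatial.transform import Rotation as R
def snap(name):
    o=arm.get_obs(); im,d=arm.camera(name); m=arm.camera_model(name)
    K=np.array([[m["fx"],0,m["cx"]],[0,m["fy"],m["cy"]],[0,0,1]])
    if "rvec" in m:
        Rw=R.from_rotvec(np.ravel(m["rvec"])).as_matrix().T; c=-Rw@np.ravel(m["tvec"])
    else:
        T=np.array(m["T_tool_cam"]); Rt=R.from_rotvec(o["eef_rot"]).as_matrix()
        Rw=Rt@T[:3,:3]; c=Rt@T[:3,3]+np.array(o["tool_pos"])
    return im,d,K,Rw,c
def plane(uv,z,K,Rw,c):
    r=(Rw@np.linalg.inv(K)@np.c_[np.atleast_2d(uv),np.ones(len(np.atleast_2d(uv)))].T).T
    return c+r*((z-c[2])/r[:,2])[:,None]
def cloud(d,K,Rw,c):
    v,u=np.mgrid[:d.shape[0],:d.shape[1]]
    p=np.stack([(u-K[0,2])/K[0,0]*d,(v-K[1,2])/K[1,1]*d,d],-1)
    P=p@Rw.T+c; P[d<=0]=np.nan; return P
E
python3 - <<'E'
from h import *
for n in("scene","top"):
    s=snap(n); cv2.imwrite(f"pics/{n}0.png",s[0][:,:,::-1]); np.savez(f"{n}0.npz",im=s[0],d=s[1],K=s[2],Rw=s[3],c=s[4]); print(n,s[4],s[2][0,0])
print(arm.get_obs())
E
```

```text
pics
scene [1158.72983232  -83.05748941  682.78924167] 432.91320488318297
top [ 435.96544514   -9.206871   1312.32279247] 516.4648008428677
{'t': 0.1, 'qpos': array([-1.33877851e+00,  1.16421402e-01,  1.44219241e+00, -4.89477591e-06,
        1.58399533e+00, -3.78304529e-02]), 'joint_vel': array([ 0.00065849, -0.00135495, -0.00355279, -0.0023254 ,  0.00119395,
        0.00035929]), 'effort': array([ 1.86768099e-03, -7.33668280e+01, -6.33787322e+01,  4.76473781e-05,
        5.25446056e-03,  1.86753942e-05]), 'tool_pos': array([ 179.87636394, -650.41644687,  230.65096217]), 'eef_rot': array([-3.11203839e+00, -4.22455635e-01,  1.62384245e-04]), 'ft_force': array([ 0.11916923, -0.28025326, -0.545846  ]), 'torque': array([0.01572688, 0.00484503, 0.0111813 ]), 'width': 85.24449244154789}
```

View pics/top0.png

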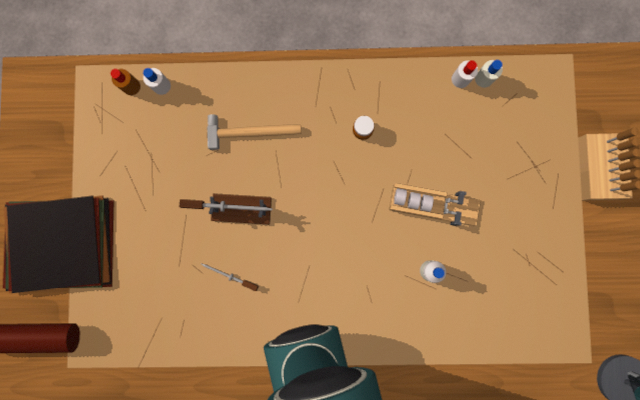

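View pics/scene0.png

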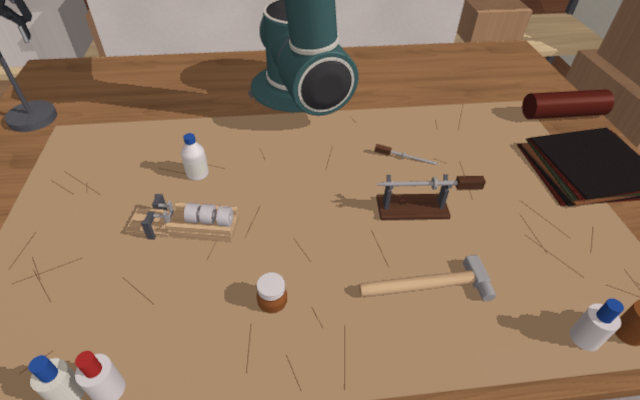

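The top view shows the spindle in its stand, handle at px (190,204) and tip at (272,209). The trough is at (390–480, 187–222), with rollers at about (402,198), (414,201) and (427,203) and the fork at (455,207). The small look-alike spindle is at (230,277). The scene view agrees.

```bash
python3 - <<'E'
from h import *
s=np.load("top0.npz"); P=cloud(s["d"],s["K"],s["Rw"],s["c"])
def line(mask,n):
    q=P[mask]; c=np.median(q,0); _,_,v=np.linalg.svd(q[:,:2]-q[:,:2].mean(0)); d=v[0]*(-np.sign(v[0][1]))
    t=(q[:,:2]-q[:,:2].mean(0))@d
    print(n,len(q),q.mean(0).round(1),"dir",d.round(3),"ang",np.degrees(np.arctan2(d[1],d[0])).round(1),"ext",t.min().round(1),t.max().round(1),"z",np.nanpercentile(q[:,2],[5,50,95]).round(1))
v,u=np.mgrid[:400,:640]
box=lambda a,b,c,d:(u>=a)&(u<b)&(v>=c)&(v<d)
z=P[...,2]
line(box(170,280,195,218)&(z>60),"spindle")
line(box(170,205,195,218)&(z>60),"handle")
line(box(200,280,185,230)&(z>5)&(z<20),"base")
line(box(385,440,180,215)&(z>50),"rollers")
line(box(385,490,180,230)&(z>30)&(z<42),"trough walls")
line(box(440,475,185,230)&(z>46),"fork")
print(plane([[180,204],[208,206],[272,209]],75,s["K"],s["Rw"],s["c"]).round(1))
E
```

```text
spindle 605 [535.3 249.7  80.3] dir [-0.075 -0.997] ang -94.3 ext -96.5 125.5 z [71.6 80.1 88.7]
handle 218 [540.2 316.1  84.4] dir [-0.094 -0.996] ang -95.4 ext -30.0 27.1 z [74.2 85.3 89.8]
base 1282 [531.2 209.2  11. ] dir [-0.072 -0.997] ang -94.2 ext -108.7 95.3 z [ 6.3 11.1 15.6]
rollers 427 [ 543.4 -220.    57.3] dir [-0.251 -0.968] ang -104.6 ext -46.2 44.6 z [51.4 57.6 62.6]
trough walls 504 [ 541.5 -237.5   36.4] dir [-0.202 -0.979] ang -101.7 ext -68.0 101.0 z [31.8 36.4 40.8]
fork 182 [ 524.1 -325.5   49.9] dir [ 0.981 -0.195] ang -11.2 ext -41.6 41.0 z [46.6 49.5 55.1]
[[540.5 347.9  75. ]
 [534.4 279.7  75. ]
 [524.5 124.8  75. ]]
```

```bash
python3 - <<'E'
from h import *
m=arm.camera_model("wrist"); print(np.round(m["T_tool_cam"],3),m["fx"],m["cx"],m["cy"])
E
```

```text
[[-1.00000e-03 -9.55000e-01 -2.95000e-01  7.60470e+01]
 [ 1.00000e+00 -1.00000e-03  0.00000e+00 -3.09000e-01]
 [-1.00000e-03 -2.95000e-01  9.55000e-01 -1.43397e+02]
 [ 0.00000e+00  0.00000e+00  0.00000e+00  1.00000e+00]] 324.70466354619043 320.9075320309126 198.1525780457759
```

Request:
drive_tool([
  [0.03,0.032,0.01,0,0,5],
  [0.03,0.032,0.01,0,0,5],
  [0.03,0.032,0.01,0,0,5],
  [0.03,0.032,0.01,0,0,5],
  [0.03,0.032,0.01,0,0,5],
  [0.03,0.032,0.01,0,0,5],
  [0.03,0.032,0.01,0,0,5],
  [0.03,0.032,0.01,0,0,5],
  [0.03,0.032,0.01,0,0,5],
  [0.03,0.032,0,0,0,5],
  [0.03,0.032,0,0,0,5],
  [0.02,0.032,0,0,0,5],
])

```text
t: 1.1
tool_pos: [508.5, -289.3, 314.3]
eef_rot: [-2.48, -1.928, -0.0]
ft_force: [-0.5, -0.6, -0.1]
width: 85.2
```

Request:
drive_tool([
  [0.012,0.025,-0.038,0,0,1],
  [0.012,0.025,-0.038,0,0,1],
  [0.012,0.024,-0.038,0,0,0.6],
  [0,0,0,0,0,0],
  [0,0,0,0,0,0],
])

```text
t: 1.52
tool_pos: [538.6, -224.1, 211.4]
eef_rot: [-2.436, -1.979, 0.003]
ft_force: [-0.7, 0.3, -0.2]
width: 85.4
```

```bash
python3 - <<'E'
from h import *
s=snap("wrist"); o=arm.get_obs(); print(o["tool_pos"],o["eef_rot"])
cv2.imwrite("pics/w1.png",s[0][:,:,::-1]); np.savez("w1.npz",im=s[0],d=s[1],K=s[2],Rw=s[3],c=s[4])
E
```

```text
[ 538.96704823 -225.21518312  213.51521056] [-2.43956970e+00 -1.97895378e+00  6.53771394e-04]
```

View pics/w1.png

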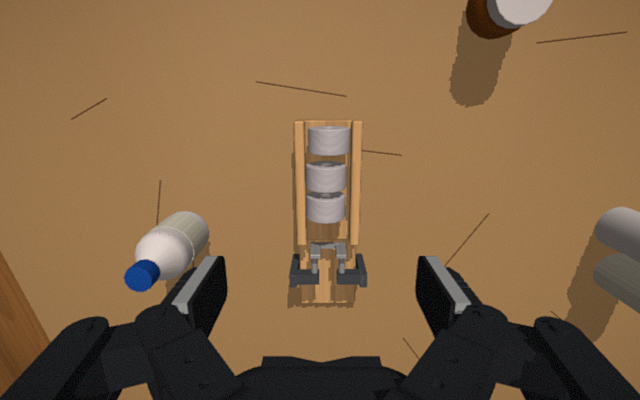

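The wrist view shows the trough at px (294–362, 120–245), rollers at (328,140), (325,178) and (325,208), and the fork at (328,262). The glue bottle stands on the left at (175,245).

```bash
python3 - <<'E'
from h import *
s=np.load("w1.npz"); P=cloud(s["d"],s["K"],s["Rw"],s["c"]); im=s["im"].astype(int)
v,u=np.mgrid[:400,:640]
sat=(im.max(-1)-im.min(-1))
box=(u>285)&(u<372)&(v>110)&(v<290)
z=P[...,2]
def st(q,n):
    m=q[:,:2].mean(0);_,_,w=np.linalg.svd(q[:,:2]-m); d=w[0]*(-np.sign(w[0][1]))
    print(n,len(q),q.mean(0).round(1),"ang",np.degrees(np.arctan2(d[1],d[0])).round(2),"z",np.percentile(q[:,2],[5,50,95]).round(1)); return m,d
wl=box&(z>32)&(z<44)&(sat>50)&(v<243)
L=st(P[wl&(u<312)],"wallL"); Rr=st(P[wl&(u>345)],"wallR")
d=L[1]+Rr[1]; d/=np.linalg.norm(d); n=np.array([-d[1],d[0]])
c=(L[0]+Rr[0])/2; print("dir",d,np.degrees(np.arctan2(d[1],d[0])),"sep",(L[0]-Rr[0])@n)
# wall by ray on plane z=38, ends
q=plane(np.c_[u[wl],v[wl]],38,s["K"],s["Rw"],s["c"])[:,:2]
t=(q-c)@d; print("wall ext along",np.percentile(t,[0.5,99.5]),"lateral",np.percentile((q-c)@n,[1,25,75,99]))
bl=box&(z>30)&(sat<40)&(v<240)
q=P[bl]; t=(q[:,:2]-c)@d; y=(q[:,:2]-c)@n
print("z pcts",np.percentile(q[:,2],[5,50,95]))
h,e=np.histogram(t,bins=np.arange(-70,80,3)); print(list(zip(e.astype(int),h)))
k=(q[:,2]>48)
for a,b in((-70,-30),(-30,0),(0,50)):
    j=k&(t>a)&(t<b)
    if j.sum()>9: print(a,b,j.sum(),t[j].mean(),y[j].mean(),np.percentile(t[j],[2,98]),np.percentile(q[j,2],95))
print("c",c)
for x in (120,121,122): print(plane([[328,x]],38,s["K"],s["Rw"],s["c"]))
fk=box&(z>44)&(sat<40)&(v>240); q=P[fk]; print("fork t", np.percentile((q[:,:2]-c)@d,[1,50,99]),np.percentile((q[:,:2]-c)@n,[1,50,99]),np.median(q[:,2]))
# per-column mask dump
g=sat[110:290,328]; print(g.tolist())
E
```

```text
wallL 1236 [ 516.9 -223.7   38.6] ang -101.66 z [37.  38.7 40. ]
wallR 1166 [ 571.3 -235.5   38.7] ang -101.54 z [37.3 38.8 40.1]
dir [-0.20109416 -0.97957192] -101.6009498720486 sep -55.65786623998566
wall ext along [-58.97728412  66.53922006] lateral [-32.84055491 -28.02567545  27.76902263  32.51790989]
z pcts [37.83698952 58.61825821 62.55912035]
[(np.int64(-70), np.int64(0)), (np.int64(-67), np.int64(0)), (np.int64(-64), np.int64(0)), (np.int64(-61), np.int64(0)), (np.int64(-58), np.int64(0)), (np.int64(-55), np.int64(164)), (np.int64(-52), np.int64(149)), (np.int64(-49), np.int64(131)), (np.int64(-46), np.int64(144)), (np.int64(-43), np.int64(136)), (np.int64(-40), np.int64(134)), (np.int64(-37), np.int64(140)), (np.int64(-34), np.int64(129)), (np.int64(-31), np.int64(36)), (np.int64(-28), np.int64(0)), (np.int64(-25), np.int64(0)), (np.int64(-22), np.int64(0)), (np.int64(-19), np.int64(322)), (np.int64(-16), np.int64(131)), (np.int64(-13), np.int64(127)), (np.int64(-10), np.int64(127)), (np.int64(-7), np.int64(130)), (np.int64(-4), np.int64(119)), (np.int64(-1), np.int64(118)),
[... 1311 characters left out ...]
79, 80, 81, 78, 79, 79, 79, 79, 81, 89, 93, 87, 88, 90, 66, 22, 13, 13, 13, 14, 12, 14, 12, 14, 12, 15, 12, 14, 13, 12, 15, 12, 12, 12, 14, 12, 12, 14, 12, 13, 13, 13, 11, 10, 14, 47, 65, 65, 64, 49, 14, 2, 6, 9, 7, 11, 11, 14, 17, 12, 14, 12, 11, 12, 13, 12, 13, 11, 13, 16, 13, 13, 13, 12, 13, 13, 15, 13, 15, 12, 14, 10, 7, 9, 9, 7, 7, 9, 9, 14, 15, 13, 15, 14, 13, 14, 12, 11, 14, 14, 14, 11, 13, 13, 14, 14, 13, 15, 16, 12, 12, 12, 25, 56, 58, 58, 58, 60, 56, 56, 61, 60, 60, 60, 55, 55, 59, 55, 63, 65, 56, 27, 1, 7, 10, 9, 6, 22, 65, 68, 65, 65, 65, 65, 65, 68, 62, 64, 66, 79, 94, 94, 94, 94, 95, 95, 89, 79, 80, 81, 79, 81, 80, 81, 83, 79, 82, 81, 82, 80, 86, 96, 96, 95, 94, 93, 95, 93, 95]
```

Trough direction is −101.6°, with the wall midline through (544.1,−229.6). The roller tops read 62.6 mm against an expected 61.5, so the fit is good. Along the trough midline the rollers sit at t = −42, −7 and 23.5, with lateral offsets +0.5, −2.6 and −2.6. Next I look at the spindle.

Request:
drive_tool([
  [0,0.0413,0.001,0,0,0.6],
  [0,0.0413,0.001,0,0,0.6],
  [0,0.0413,0.001,0,0,0.6],
  [0,0.0413,0.001,0,0,0.6],
  [0,0.0413,0.001,0,0,0.6],
  [0,0.0413,0.001,0,0,0.6],
  [0,0.0413,0.001,0,0,0.6],
  [0,0.0413,0.001,0,0,0.6],
  [0,0.0413,0.001,0,0,0.6],
  [0,0.0413,0.001,0,0,0.6],
  [0,0.0413,0.001,0,0,0.6],
  [0,0.0413,0.001,0,0,0.6],
])

```text
t: 2.57
tool_pos: [539.6, 271.6, 227.9]
eef_rot: [2.311, 2.126, 0.005]
ft_force: [0.8, -0.3, -0.2]
width: 85.4
```

Request:
drive_tool([
  [0,0,0,0,0,0],
  [0,0,0,0,0,0],
  [0,0,0,0,0,0],
  [0,0,0,0,0,0],
])

```text
t: 2.9
tool_pos: [539.6, 269.0, 226.4]
eef_rot: [2.313, 2.125, 0.002]
ft_force: [-0.1, -0.1, 0.3]
width: 85.2
```

```bash
python3 - <<'E'
from h import *
s=snap("wrist"); o=arm.get_obs(); print(o["tool_pos"],o["eef_rot"],o["joint_vel"].round(3))
cv2.imwrite("pics/w2.png",s[0][:,:,::-1]); np.savez("w2.npz",im=s[0],d=s[1],K=s[2],Rw=s[3],c=s[4])
E
```

```text
[539.55279044 268.90824912 226.14403112] [2.31316771e+00 2.12501096e+00 1.52328189e-03] [-0.     0.001  0.002  0.002 -0.002  0.003]
```

View pics/w2.png

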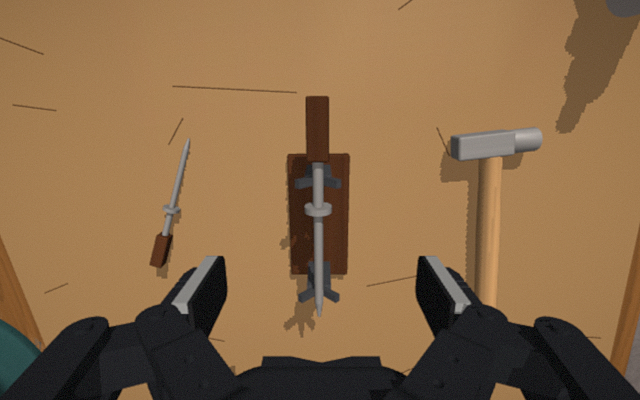

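The wrist view shows the handle at px (306–328, 97–161), the collar at (318,209), posts at v≈182 and v≈283, and the tip at (320,316).

```bash
python3 - <<'E'
from h import *
s=np.load("w2.npz"); P=cloud(s["d"],s["K"],s["Rw"],s["c"]); im=s["im"].astype(int)
v,u=np.mgrid[:400,:640]; z=P[...,2]
def st(mk,n):
    q=P[mk]; m=q[:,:2].mean(0);_,_,w=np.linalg.svd(q[:,:2]-m); d=w[0]*(-np.sign(w[0][1])); t=(q[:,:2]-m)@d; y=(q[:,:2]-m)@[-d[1],d[0]]
    print(n,len(q),q.mean(0).round(1),"ang",np.degrees(np.arctan2(d[1],d[0])).round(2),"ext",np.percentile(t,[.5,99.5]).round(1),np.percentile(y,[1,99]).round(1),"z",np.percentile(q[:,2],[5,50,95]).round(1)); return m,d
box=(u>280)&(u<360)&(v>85)&(v<325)
hm,hd=st(box&(v<158)&(z>75),"handle")
rm,rd=st(box&(u>312)&(u<324)&(v>220)&(v<308)&(z>70),"rod")
nm,_=st(box&(u>313)&(u<324)&(v>165)&(v<200)&(z>70),"neck")
st(box&(z>4)&(z<20)&(v>150)&(v<276),"base")
dd=rm-hm; print("handle->rod ang",np.degrees(np.arctan2(dd[1],dd[0])),np.linalg.norm(dd))
d=dd/np.linalg.norm(dd); n=np.array([-d[1],d[0]])
def tt(p): return ((np.atleast_2d(p)[:,:2]-hm)@d)
# collar: points off-axis above 65
a=(P[...,:2]-hm)@n; t=(P[...,:2]-hm)@d
k=box&(abs(a)>7)&(abs(a)<14)&(z>66)&(v>195)&(v<225); print("collar t",np.percentile(t[k],[1,50,99]),k.sum())
for lo,hi in((165,198),(255,305)):
    k=box&(abs(a)>9)&(abs(a)<24)&(z>68)&(z<95)&(v>lo)&(v<hi); print("post t",np.percentile(t[k],[2,50,98]),"a",np.percentile(a[k],[2,98]),"z",np.percentile(z[k],[2,98]),k.sum())
k=box&(abs(a)<6)&(z>60); print("tip t",np.percentile(t[k],[0,.2,99.8,100]))
E
```

```text
handle 1454 [541.3 321.4  87.6] ang -94.27 ext [-24.9  26.1] [-9.8  9.7] z [86.2 87.7 88.9]
rod 802 [530.3 186.4  79.3] ang -94.8 ext [-46.6  49.7] [-5.3  4.1] z [76.6 79.5 81.1]
neck 314 [538.  270.3  79.9] ang -94.86 ext [-15.7  15.8] [-3.9  4.5] z [77.6 80.2 81.6]
base 5007 [532.5 211.1  12.9] ang -94.79 ext [-73.9  74.4] [-34.6  34. ] z [11.6 13.  14.2]
handle->rod ang -94.63218726996834 135.48882836860528
collar t [74.55977247 75.43590299 81.05823344] 139
post t [47.4288878  50.7575488  55.39515358] a [-20.71663628  20.8236415 ] z [73.02018969 86.09047125] 281
post t [167.00748865 169.26222201 175.50379885] a [-20.50268973  20.29100012] z [72.59692804 86.75191645] 256
tip t [-24.87054359 -24.85229755 196.80446728 198.17549976]
```

Everything checks. The spindle origin is about 1.6 mm ahead of the stand origin, the axis direction is −94.65°, and the grip point (x=−78) is at (541.1,318.4).

Request:
drive_tool([
  [0.0008,0.025,-0.02,0,0,0.2],
  [0.0007,0.0245,-0.025,0,0,0],
  [0,0,-0.03,0,0,0],
  [0,0,-0.03,0,0,0],
  [0,0,-0.03,0,0,0],
  [0,0,-0.02,0,0,0],
  [0,0,-0.015,0,0,0],
  [0,0,0,0,0,0],
  [0,0,0,0,0,0],
])

```text
t: 3.7
tool_pos: [540.8, 319.2, 55.8]
eef_rot: [-2.309, -2.131, 0.0]
ft_force: [-0.8, 0.5, 1.0]
width: 85.4
```

Request:
drive_tool([
  [0,0,0,0,0,0],
  [0,0,0,0,0,0],
  [0,0,0,0,0,0],
  [0,0,0,0,0,0],
  [0,0,0,0,0,0],
  [0,0,0,0,0,0],
  [0,0,0,0,0,0],
  [0,0,0,0,0,0],
], claw=0.01)

```text
t: 4.37
tool_pos: [540.7, 319.9, 55.7]
eef_rot: [2.308, 2.132, 0.001]
ft_force: [0.2, 0.1, 3.6]
width: 19.1
```

Request:
drive_tool([
  [0,0,0.01,0,0,0],
  [0,0,0.025,0,0,0],
  [0,0,0.025,0,0,0],
  [0.004,-0.02,0,0,0,-0.6],
  [0.007,-0.035,0,0,0,-1],
  [0.007,-0.035,0,0,0,-1],
  [0.007,-0.035,0,0,0,-1],
  [0.007,-0.035,0,0,0,-1],
  [0.007,-0.035,0,0,0,-1],
  [0.007,-0.035,0,0,0,-1],
  [0.0065,-0.035,0,0,0,-0.35],
  [0.004,-0.02,0,0,0,0],
])

```text
t: 5.37
tool_pos: [597.1, 31.8, 115.8]
eef_rot: [2.434, 1.985, -0.0]
ft_force: [-0.1, 0.0, 0.0]
width: 19.2
```

Request:
drive_tool([
  [0,0,0,0,0,0],
  [0,0,0,0,0,0],
  [0,0,0,0,0,0],
  [0,0,0,0,0,0],
])

```text
t: 5.7
tool_pos: [596.8, 35.8, 115.4]
eef_rot: [-2.431, -1.989, -0.0]
ft_force: [-0.2, 0.1, -1.9]
width: 19.1
```

```bash
cat > m.py <<'E'
from h import *
import sys
# spindle in hand: rod points in trough line coords
def meas(tag):
    s=snap("wrist"); o=arm.get_obs(); print(o["t"],o["tool_pos"].round(2),o["eef_rot"].round(4),o["ft_force"].round(2),o["torque"].round(2),o["width"])
    cv2.imwrite(f"pics/{tag}.png",s[0][:,:,::-1]); np.savez(f"{tag}.npz",im=s[0],d=s[1],K=s[2],Rw=s[3],c=s[4]); return s,o
if __name__=="__main__": meas(sys.argv[1])
E
python3 m.py w3
```

```text
5.75 [596.81  35.82 115.41] [-2.4313e+00 -1.9892e+00 -1.0000e-04] [ 0.19  0.24 -1.25] [ 0.15 -0.01 -0.06] 19.231431867476363
```

View pics/w3.png

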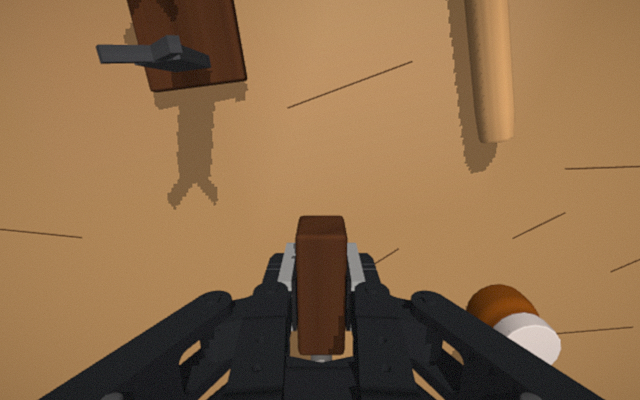

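The wrist view shows only the handle between the pads, at px (320,285). The gripper hides the rod, so I check pitch and yaw with the fixed cameras.

```bash
python3 - <<'E'
from h import *
for n in("scene","top"):
    s=snap(n); np.savez(f"{n}1.npz",im=s[0],d=s[1],K=s[2],Rw=s[3],c=s[4])
    p=(s[2]@(s[3].T@(np.array([[585,-30,135],[573,-90,135]])-s[4]).T)); uv=(p[:2]/p[2]).T; print(n,uv.round())
    x,y=uv.mean(0).astype(int); x0=max(0,x-66);y0=max(0,y-50)
    cr=s[0][y0:y0+100,x0:x0+133,::-1]; print(x0,y0)
    cv2.imwrite(f"pics/{n}1.png",cv2.resize(cr,None,fx=3,fy=3,interpolation=cv2.INTER_NEAREST))
a=cv2.imread("pics/scene1.png");b=cv2.imread("pics/top1.png"); cv2.imwrite("pics/st1.png",np.hstack([a,b]))
E
```

```text
scene [[303. 187.]
 [270. 185.]]
220 136
top [[336. 180.]
 [363. 184.]]
283 132
```

View pics/st1.png

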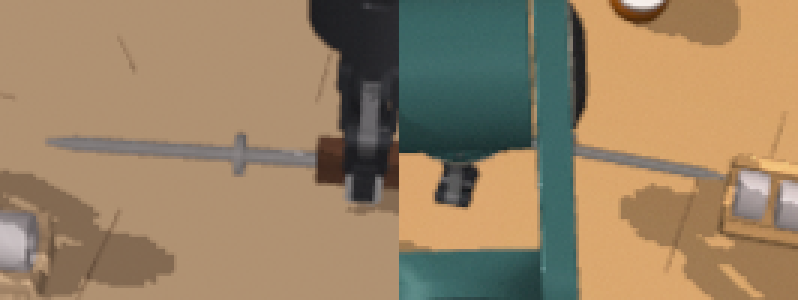

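The left crop shows the rod from tip (236,183) to collar (300,187) in the scene image. The right crop (top view) shows the rod tip just before roller_a. I measure both precisely, with the rest pose as calibration.

```bash
cat > rod.py <<'E'
from h import *
def gray(im,thr=34):
    im=im.astype(int); return (im.max(-1)-im.min(-1)<thr)
def axis_pts(s,u0,u1,rowf,half=7):
    g=gray(s["im"]); out=[]
    for u in range(u0,u1):
        r=int(rowf(u)); rows=np.arange(r-half,r+half+1); m=rows[g[rows,u]]
        if 2<=len(m)<=8: out.append((u,m.mean()))
    return np.array(out)
def vplane(uv,p0,n,s):
    r=(s["Rw"]@np.linalg.inv(s["K"])@np.c_[uv,np.ones(len(uv))].T).T; c=s["c"]
    n3=np.r_[n,0]; k=((np.r_[p0,0]-c)@n3)/(r@n3); return c+r*k[:,None]
def rep(s,uv,p0,ang,tag,grip):
    a=np.radians(ang); d=np.array([np.cos(a),np.sin(a)]); n=np.array([-d[1],d[0]])
    Q=vplane(uv,p0,n,s); x=(Q[:,:2]-p0)@d-grip; f=np.polyfit(x,Q[:,2],1)
    res=Q[:,2]-np.polyval(f,x); k=abs(res)<2; f=np.polyfit(x[k],Q[k,2],1)
    print(tag,k.sum(),"x",x.min().round(1),x.max().round(1),"z at 0",np.polyval(f,0).round(2),"z at 110",np.polyval(f,110).round(2),"slope deg",np.degrees(f[0]).round(2))
E
python3 - <<'E'
from rod import *
s0=np.load("scene0.npz"); s1=np.load("scene1.npz")
# rest: axis through grip pt
def proj(s,P):
    p=s["K"]@(s["Rw"].T@(np.array(P)-s["c"]).T); return (p[:2]/p[2]).T
p0=np.array([541.1,318.4]); d=np.array([np.cos(np.radians(-94.65)),np.sin(np.radians(-94.65))])
e=proj(s0,[np.r_[p0+d*(78+15),75],np.r_[p0+d*(78+80),75]]);print(e)
rep(s0,axis_pts(s0,int(e[1,0]),int(e[0,0]),lambda u:np.interp(u,e[::-1,0],e[::-1,1])),p0,-94.65,"rest",78)
p1=np.array([596.8,35.8]); a=-101.6; d=np.array([np.cos(np.radians(a)),np.sin(np.radians(a))])
e=proj(s1,[np.r_[p1+d*(78+10),135],np.r_[p1+d*(78+105),135]]);print(e)
rep(s1,axis_pts(s1,int(e[1,0]),int(e[0,0]),lambda u:np.interp(u,e[::-1,0],e[::-1,1])),p1,a,"held",76.4)
# top: line in plane
t=np.load("top1.npz"); e=proj(t,[np.r_[p1+d*(78+20),135],np.r_[p1+d*(78+105),135]]);print(e)
uv=axis_pts(t,345,372,lambda u:np.interp(u,e[:,0],e[:,1])); Q=plane(uv,135,t["K"],t["Rw"],t["c"])[:,:2]
n=np.array([-d[1],d[0]]); c=np.array([544.11,-229.62]); 
x=(Q-c)@d; y=(Q-c)@n; f=np.polyfit(x,y,1); k=abs(y-np.polyval(f,x))<2; f=np.polyfit(x[k],y[k],1); print("top lateral vs trough: slope deg",np.degrees(f[0]),"y at tip",np.polyval(f,-80),k.sum())
# top bias: trough walls
t0=np.load("top0.npz"); im=t0["im"].astype(int)
P=cloud(t0["d"],t0["K"],t0["Rw"],t0["c"]); v,u=np.mgrid[:400,:640]
b=(u>395)&(u<436)&(v>180)&(v<218)&gray(im)&(P[...,2]>50)
q=plane(np.c_[u[b],v[b]],58,t0["K"],t0["Rw"],t0["c"])[:,:2]; x=(q-c)@d;y=(q-c)@n
for lo,hi in((-56,-32),(-17,3),(13,34)):
    j=(x>lo)&(x<hi); print("roller in top",lo,j.sum(),(y[j].min()+y[j].max())/2,np.mean(y[j]))
E
```

```text
[[424.04674002 182.85357523]
 [392.90183414 183.27239685]]
rest 32 x 17.1 81.4 z at 0 75.55 z at 110 72.83 slope deg -1.42
[[292.07355039 186.03930751]
 [241.0947478  182.46746147]]
held 51 x 13.6 106.9 z at 0 133.56 z at 110 133.03 slope deg -0.28
[[349.50345991 182.90827141]
 [386.14428082 189.67002515]]
top lateral vs trough: slope deg 0.017987761971807518 y at tip -2.207311783907117 27
roller in top -56 132 -1.541629806720982 -0.6196647453467427
roller in top -17 111 -4.2739047668268295 -3.985107870060244
roller in top 13 118 -4.498871640058252 -4.255929123978592
```

Request:
drive_tool([
  [-0.0007,0,-0.025,0,0,0],
  [0,0,-0.03,0,0,0],
  [0,0,-0.025,0,0,0],
  [0,0,-0.0128,0,0,0],
  [0,0,0,0,0,0],
  [0,0,0,0,0,0],
  [0,0,0,0,0,0],
])

```text
t: 6.43
tool_pos: [597.2, 35.0, 24.3]
eef_rot: [2.431, 1.987, 0.002]
ft_force: [0.1, 0.5, -0.5]
width: 19.1
```

```bash
python3 - <<'E'
from rod import *
o=arm.get_obs(); print(o["tool_pos"],o["ft_force"].round(2))
for n in("scene","top"):
    s=snap(n); np.savez(f"{n}2.npz",im=s[0],d=s[1],K=s[2],Rw=s[3],c=s[4])
def proj(s,P):
    p=s["K"]@(s["Rw"].T@(np.array(P)-s["c"]).T); return (p[:2]/p[2]).T
s1=np.load("scene2.npz"); p1=o["tool_pos"][:2]; a=-101.6; d=np.array([np.cos(np.radians(a)),np.sin(np.radians(a))]); n=np.array([-d[1],d[0]]); c=np.array([544.11,-229.62])
z=41.5
e=proj(s1,[np.r_[p1+d*(78+10),z],np.r_[p1+d*(78+105),z]]);print(e)
uv=axis_pts(s1,int(e[1,0]),int(e[0,0]),lambda u:np.interp(u,e[::-1,0],e[::-1,1]))
rep(s1,uv,p1,a,"held",76.4)
t=np.load("top2.npz"); e=proj(t,[np.r_[p1+d*(78+20),z],np.r_[p1+d*(78+105),z]])
uv=axis_pts(t,int(e[0,0]),int(e[1,0]),lambda u:np.interp(u,e[:,0],e[:,1])); Q=plane(uv,z,t["K"],t["Rw"],t["c"])[:,:2]
x=(Q-c)@d; y=(Q-c)@n; f=np.polyfit(x,y,1); k=abs(y-np.polyval(f,x))<2; f=np.polyfit(x[k],y[k],1); print("top slope deg",np.degrees(f[0]),"y at tip",np.polyval(f,-80),"y -150",np.polyval(f,-150),k.sum())
im=s1["im"]; q=proj(s1,[np.r_[c-60*d,41.5]])[0].astype(int); x0,y0=q-[66,50]
cv2.imwrite("pics/s2.png",cv2.resize(im[y0:y0+100,x0:x0+133,::-1],None,fx=6,fy=6,interpolation=cv2.INTER_CUBIC)); print(x0,y0)
E
```

```text
[597.16055208  35.03169815  24.29063623] [ 0.13  0.46 -0.49]
[[292.79451835 220.32845054]
 [245.65911155 216.83890169]]
held 47 x 15.2 107.8 z at 0 41.67 z at 110 42.46 slope deg 0.41
top slope deg 0.5062735683766256 y at tip -0.9096446016846984 y -150 -1.5281744495641918 34
166 166
```

View pics/s2.png

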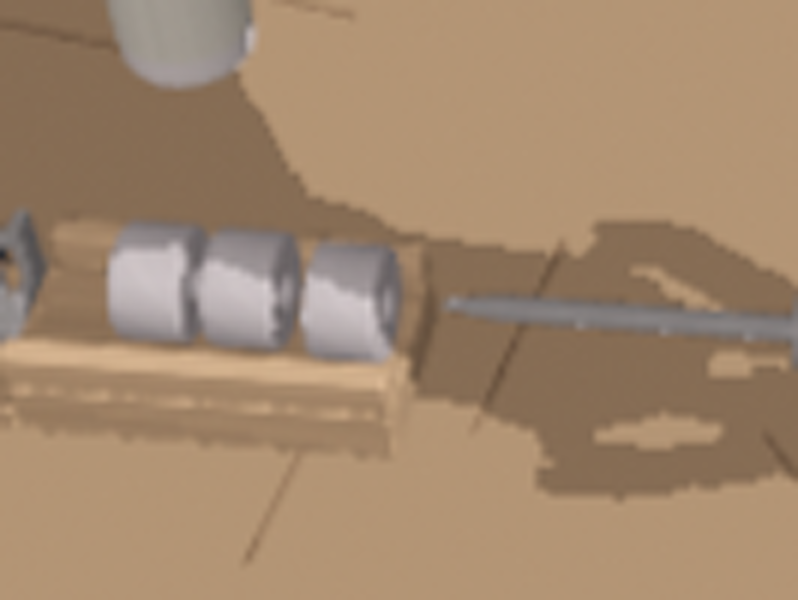

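Request:
drive_tool([
  [0,0,0,0,0,-0.4],
  [0,0,0,0,0,0],
  [0,0,0,0,0,0],
])

```text
t: 6.78
tool_pos: [596.5, 34.8, 23.0]
eef_rot: [2.439, 1.979, 0.001]
ft_force: [0.1, 0.2, -1.7]
width: 18.9
```

```bash
python3 - <<'E'
from rod import *
o=arm.get_obs(); print(o["t"],o["tool_pos"],o["eef_rot"],o["ft_force"].round(2))
def proj(s,P):
    p=s["K"]@(s["Rw"].T@(np.array(P)-s["c"]).T); return (p[:2]/p[2]).T
S={}
for n in("scene","top"):
    s=snap(n); S[n]=dict(im=s[0],d=s[1],K=s[2],Rw=s[3],c=s[4])
a=-101.6; d=np.array([np.cos(np.radians(a)),np.sin(np.radians(a))]); n=np.array([-d[1],d[0]]); c=np.array([544.11,-229.62]); p1=o["tool_pos"][:2]
for tag,dz in(("scene",0),("top",0)):
    s=S[tag]; e=proj(s,[np.r_[p1+d*(78+15),42],np.r_[p1+d*(78+110),42]]); 
    lo,hi=sorted(e[:,0].astype(int)); i=np.argsort(e[:,0]); e=e[i]
    uv=axis_pts(s,lo,hi,lambda u:np.interp(u,e[:,0],e[:,1])); S[tag+"l"]=np.polyfit(uv[:,0],uv[:,1],1)
# triangulate: for points on the scene line, intersect with plane through top line
def ray(s,uv):
    r=s["Rw"]@np.linalg.inv(s["K"])@np.r_[uv,1]; return r
def nrm(s,l): 
    a_=ray(s,[100,np.polyval(l,100)]); b=ray(s,[400,np.polyval(l,400)]); return np.cross(a_,b)
n1=nrm(S["scene"],S["scenel"]); n2=nrm(S["top"],S["topl"]); D=np.cross(n1,n2); D/=np.linalg.norm(D); D*=np.sign(-D[1])
p0=np.linalg.lstsq(np.array([n1,n2,D]),np.array([n1@S["scene"]["c"],n2@S["top"]["c"],D@np.r_[c-80*d,42]]),rcond=None)[0]
print("axis dir yaw",np.degrees(np.arctan2(D[1],D[0])),"pitch",np.degrees(np.arcsin(D[2])),"at t=-80: lat",(p0[:2]-c)@n,"z",p0[2])
# roller a top-line in both views: highest silhouette? use depth cloud of both
for tag in("scene","top"):
    s=S[tag]; P=cloud(s["d"],s["K"],s["Rw"],s["c"]); t=(P[...,:2]-c)@d; y=(P[...,:2]-c)@n; z=P[...,2]
    g=gray(s["im"])
    for lo,hi in((-52,-34),(-16,2),(15,32)):
        k=g&(t>lo)&(t<hi)&(abs(y)<24)&(z>47)&(z<70)
        A=np.c_[2*y[k],2*z[k],np.ones(k.sum())]; 
        # circle of known radius 20
        from scipy.optimize import least_squares
        f=least_squares(lambda q:np.hypot(y[k]-q[0],z[k]-q[1])-20,[0,41.5],loss="soft_l1").x; print(tag,lo,k.sum(),"centre lat,z",f.round(2))
    k=g&(t>-170)&(t<-90)&(abs(y)<10)&(z>30)&(z<60); print(tag,"rod pts lat",np.median(y[k]).round(2),"z med",np.median(z[k]).round(2),k.sum(), "fit lat",np.polyfit(t[k],y[k],1).round(4),"fit z",np.polyfit(t[k],z[k],1).round(4))
E
```

```text
6.7833 [596.45020093  34.80524472  23.02055897] [2.43935551e+00 1.97899675e+00 7.94306304e-04] [ 0.14  0.21 -1.68]
axis dir yaw -101.47402091612786 pitch 0.6370378690020595 at t=-80: lat -3.075720040845145 z 41.09261371385745
scene -52 133 centre lat,z [ 1.   40.27]
scene -16 134 centre lat,z [-2.06 40.41]
scene 15 121 centre lat,z [-2.15 40.43]
scene rod pts lat 0.77 z med 44.27 173 fit lat [-0.0131 -1.4073] fit z [-8.70000e-03  4.26529e+01]
top -52 113 centre lat,z [ 0.23 40.3 ]
top -16 110 centre lat,z [-2.56 40.4 ]
top 15 104 centre lat,z [-3.11 40.16]
top rod pts lat -3.59 z med 44.62 102 fit lat [ 0.0049 -2.9283] fit z [-7.20000e-03  4.33574e+01]
```

Request:
drive_tool([
  [0.0007,0,0,0,0,0],
  [-0.002,-0.0098,0,0,0,0],
  [-0.002,-0.0098,0,0,0,0],
  [-0.002,-0.0098,0,0,0,0],
  [-0.002,-0.0098,0,0,0,0],
  [-0.001,-0.0049,0,0,0,0],
  [0,0,0,0,0,0],
  [0,0,0,0,0,0],
])

```text
t: 7.55
tool_pos: [588.0, -9.7, 22.6]
eef_rot: [2.441, 1.978, 0.0]
ft_force: [0.6, -0.4, -0.8]
width: 19.2
```

```bash
cat > chk.py <<'E'
from rod import *
from scipy.optimize import least_squares
import sys
a=-101.6; d=np.array([np.cos(np.radians(a)),np.sin(np.radians(a))]); n=np.array([-d[1],d[0]]); c=np.array([544.11,-229.62])
o=arm.get_obs(); p=o["tool_pos"]; q=(p[:2]-c); print("t",o["t"],"tcp t,lat,z",(q@d).round(2),(q@n).round(2),p[2].round(2),"collar",(q@d+76.4).round(1),"F",o["ft_force"].round(2),"T",o["torque"].round(2), "Fd",(o["ft_force"][:2]@d).round(2))
s=snap(sys.argv[1]); s=dict(im=s[0],d=s[1],K=s[2],Rw=s[3],c=s[4]); np.savez("last.npz",**s)
P=cloud(s["d"],s["K"],s["Rw"],s["c"]); t=(P[...,:2]-c)@d; y=(P[...,:2]-c)@n; z=P[...,2]; g=gray(s["im"])
z0=float(sys.argv[2]) if len(sys.argv)>2 else 40.4
k=g&(abs(y)<24)&(z>z0+12)&(z<z0+30)&(t>-150)&(t<64)
h,e=np.histogram(t[k],np.arange(-80,66,2)); m=h>3
ed=np.flatnonzero(np.diff(np.r_[0,m,0])); print([(int(e[i]),int(e[j])) for i,j in zip(ed[::2],ed[1::2])])
for i,j in zip(ed[::2],ed[1::2]):
    kk=k&(t>e[i])&(t<e[j])
    if kk.sum()>25: print("y,z",least_squares(lambda q:np.hypot(y[kk]-q[0],z[kk]-q[1])-20,[0,z0],loss="soft_l1").x.round(2))
E
python3 chk.py scene
```

```text
t 7.55 tcp t,lat,z -224.23 -1.27 22.58 collar -147.8 F [ 0.57 -0.37 -0.84] T [ 0.03 -0.09  0.03] Fd 0.25
[(-56, -32), (-22, 4), (10, 34)]
y,z [ 0.66 40.41]
y,z [-1.49 40.37]
y,z [-1.88 40.11]
```

The tip is inside roller_a, which hasn't moved. Continuing.

Request:
drive_tool([
  [-0.002,-0.0098,0,0,0,0],
  [-0.002,-0.0098,0,0,0,0],
  [-0.002,-0.0098,0,0,0,0],
  [-0.001,-0.0049,0,0,0,0],
  [0,0,0,0,0,0],
  [0,0,0,0,0,0],
])

```text
t: 8.1
tool_pos: [580.9, -44.0, 22.5]
eef_rot: [-2.44, -1.978, -0.0]
ft_force: [0.0, -0.2, -1.4]
width: 19.1
```

```bash
python3 chk.py scene
```

```text
t 8.1 tcp t,lat,z -189.2 -1.28 22.53 collar -112.8 F [ 0.04 -0.23 -1.41] T [ 0.07 -0.05  0.04] Fd 0.22
[(-56, -32), (-22, 4), (10, 34)]
y,z [2.00e-02 4.06e+01]
y,z [-1.76 40.09]
y,z [-1.89 40.12]
```

Request:
drive_tool([
  [-0.002,-0.0098,0,0,0,0],
  [-0.002,-0.0098,0,0,0,0],
  [-0.002,-0.0098,0,0,0,0],
  [-0.001,-0.0049,0,0,0,0],
  [0,0,0,0,0,0],
  [0,0,0,0,0,0],
])

```text
t: 8.65
tool_pos: [573.9, -78.3, 22.5]
eef_rot: [-2.441, -1.978, -0.0]
ft_force: [-0.3, 0.3, -0.3]
width: 18.4
```

```bash
python3 chk.py scene
```

```text
t 8.65 tcp t,lat,z -154.2 -1.25 22.53 collar -77.8 F [-0.28  0.32 -0.33] T [ 0.1   0.01 -0.04] Fd -0.26
[(-56, -30), (-22, 4), (10, 34)]
y,z [ 0.44 40.32]
y,z [-1.53 40.09]
y,z [-1.96 40.35]
```

All three rollers are threaded. I advance to just short of the earliest possible fork contact, then feel for it.

Request:
drive_tool([
  [-0.002,-0.0098,0,0,0,0],
  [-0.0014,-0.0069,0,0,0,0],
  [-0.001,-0.0049,0,0,0,0],
  [-0.001,-0.0049,0,0,0,0],
  [-0.001,-0.0049,0,0,0,0],
  [-0.001,-0.0049,0,0,0,0],
  [-0.001,-0.0049,0,0,0,0],
  [-0.001,-0.0049,0,0,0,0],
  [-0.001,-0.0049,0,0,0,0],
  [-0.0006,-0.0029,0,0,0,0],
  [0,0,0,0,0,0],
  [0,0,0,0,0,0],
])

```text
t: 9.7
tool_pos: [562.9, -132.0, 22.5]
eef_rot: [2.44, 1.979, -0.0]
ft_force: [0.4, -0.2, -1.3]
width: 19.7
```

```bash
python3 chk.py scene
```

```text
t 9.7 tcp t,lat,z -99.44 -1.19 22.53 collar -23.0 F [ 0.44 -0.17 -1.31] T [ 0.1  -0.01 -0.03] Fd 0.08
[(-28, -26), (-22, 50)]
y,z [-1.02 40.3 ]
```

Request:
drive_tool([
  [-0.0003,-0.0015,0,0,0,0],
  [-0.0003,-0.0015,0,0,0,0],
  [-0.0003,-0.0015,0,0,0,0],
  [-0.0003,-0.0015,0,0,0,0],
  [-0.0003,-0.0015,0,0,0,0],
  [0,0,0,0,0,0],
])

```text
t: 10.25
tool_pos: [561.4, -139.6, 22.5]
eef_rot: [2.44, 1.979, -0.0]
ft_force: [-0.4, -0.4, -1.5]
width: 19.1
```

Request:
drive_tool([
  [-0.0003,-0.0015,0,0,0,0],
  [-0.0003,-0.0015,0,0,0,0],
  [0,0,0,0,0,0],
])

```text
t: 10.5
tool_pos: [560.8, -142.5, 22.5]
eef_rot: [2.44, 1.979, -0.0]
ft_force: [-0.0, 0.1, -0.1]
width: 19.4
```

Request:
drive_tool([
  [-0.0003,-0.0015,0,0,0,0],
  [0,0,0,0,0,0],
])

```text
t: 10.67
tool_pos: [560.5, -144.0, 22.5]
eef_rot: [2.44, 1.979, -0.0]
ft_force: [0.5, 1.1, -2.0]
width: 19.2
```

Request:
drive_tool([
  [-0.0002,-0.001,0,0,0,0],
  [0,0,0,0,0,0],
  [0,0,0,0,0,0],
])

```text
t: 10.92
tool_pos: [560.3, -144.9, 22.5]
eef_rot: [2.44, 1.979, -0.0]
ft_force: [-0.5, -0.2, -1.7]
width: 19.3
```

No contact yet, so 2 mm per call is safe (at most about 10 N).

Request:
drive_tool([
  [-0.0002,-0.001,0,0,0,0],
  [-0.0002,-0.001,0,0,0,0],
  [0,0,0,0,0,0],
])

```text
t: 11.17
tool_pos: [559.9, -146.9, 22.5]
eef_rot: [-2.44, -1.979, 0.0]
ft_force: [0.4, -0.2, -1.0]
width: 19.1
```

Request:
drive_tool([
  [-0.0002,-0.001,0,0,0,0],
  [-0.0002,-0.001,0,0,0,0],
  [0,0,0,0,0,0],
])

```text
t: 11.42
tool_pos: [559.5, -149.0, 22.5]
eef_rot: [2.44, 1.979, -0.0]
ft_force: [-0.8, -0.5, -1.0]
width: 19.1
```

Request:
drive_tool([
  [-0.0002,-0.001,0,0,0,0],
  [-0.0002,-0.001,0,0,0,0],
  [0,0,0,0,0,0],
])

```text
t: 11.67
tool_pos: [559.1, -151.0, 22.5]
eef_rot: [2.44, 1.979, -0.0]
ft_force: [-0.5, 0.1, -0.7]
width: 19.4
```

Request:
drive_tool([
  [-0.0002,-0.001,0,0,0,0],
  [-0.0002,-0.001,0,0,0,0],
  [0,0,0,0,0,0],
])

```text
t: 11.92
tool_pos: [558.7, -152.7, 22.5]
eef_rot: [-2.439, -1.979, -0.0]
ft_force: [0.3, 3.2, -1.7]
width: 19.0
```

Contact felt (3 N).

Request:
drive_tool([
  [-0.0002,-0.001,0,0,0,0],
  [0,0,0,0,0,0],
  [0,0,0,0,0,0],
])

```text
t: 12.17
tool_pos: [558.6, -153.4, 22.5]
eef_rot: [-2.439, -1.979, -0.001]
ft_force: [0.3, 6.1, -1.0]
width: 19.0
```

Request:
drive_tool([
  [-0.0002,-0.001,0,0,0,0],
  [0,0,0,0,0,0],
  [0,0,0,0,0,0],
])

```text
t: 12.42
tool_pos: [558.4, -154.0, 22.5]
eef_rot: [-2.439, -1.979, -0.001]
ft_force: [0.8, 9.5, -0.3]
width: 19.1
```

9.5 N is reached. I hold briefly, ease off slightly, then lift with a small tip-up tilt.

Request:
drive_tool([
  [0,0,0,0,0,0],
  [0,0,0,0,0,0],
  [0,0,0,0,0,0],
  [0,0,0,0,0,0],
])

```text
t: 12.75
tool_pos: [558.4, -154.0, 22.5]
eef_rot: [-2.439, -1.979, -0.001]
ft_force: [1.9, 9.2, 0.4]
width: 19.2
```

Request:
drive_tool([
  [0.0002,0.001,0,0,0,0],
  [0.0001,0.0006,0.001,-0.49,0.1,0],
  [0,0,0.001,-0.49,0.1,0],
  [0,0,0.001,-0.49,0.1,0],
  [0,0,0.002,-0.49,0.1,0],
  [0,0,0.003,-0.49,0.1,0],
  [0,0,0.003,-0.49,0.1,0],
  [0,0,0.003,0,0,0],
  [0,0,0,0,0,0],
])

```text
t: 13.5
tool_pos: [559.0, -153.2, 37.4]
eef_rot: [2.413, 1.958, -0.062]
ft_force: [0.1, 2.0, -4.0]
width: 19.1
```

```bash
python3 chk.py scene 52; python3 - <<'E'
import numpy as np,cv2
s=np.load("last.npz"); cv2.imwrite("pics/s3.png",cv2.resize(s["im"][150:260,120:340,::-1],None,fx=3.6,fy=3.6,interpolation=cv2.INTER_CUBIC))
E
```

```text
t 13.5 tcp t,lat,z -77.83 -0.76 37.42 collar -1.4 F [ 0.06  2.01 -4.02] T [ 0.95 -0.1  -0.1 ] Fd -1.98
[(-8, 64)]
y,z [-0.77 56.59]
```

View pics/s3.png

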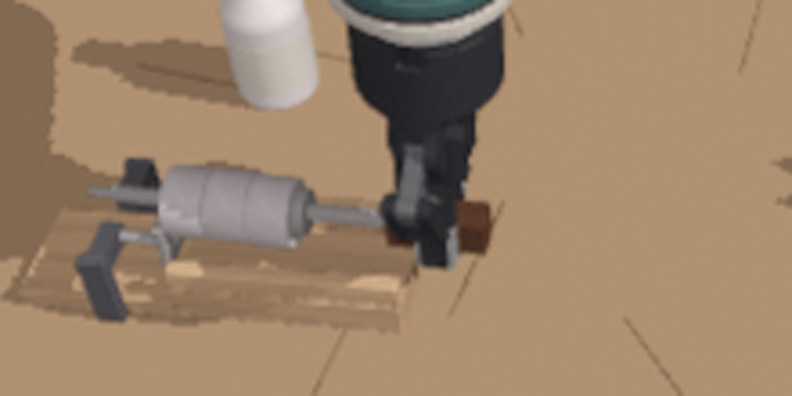

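The image shows the three rollers hanging closed on the collar, tip slightly up. I lift on.

Request:
drive_tool([
  [0,0,0.005,-0.49,0.1,0],
  [0,0,0.008,-0.49,0.1,0],
  [0,0,0.01,-0.49,0.1,0],
  [0,0,0.01,-0.49,0.1,0],
  [0,0,0.01,0,0,0],
  [0,0,0.01,0,0,0],
  [0,0,0.01,0,0,0],
  [0,0,0.01,0,0,0],
  [0,0,0.008,0,0,0],
  [0,0,0.004,0,0,0],
  [0,0,0,0,0,0],
  [0,0,0,0,0,0],
])

```text
t: 14.55
tool_pos: [558.6, -153.2, 121.4]
eef_rot: [2.395, 1.943, -0.104]
ft_force: [0.3, 0.3, -3.4]
width: 19.0
```

```bash
python3 chk.py scene 140
```

```text
t 14.55 tcp t,lat,z -77.75 -1.17 121.36 collar -1.4 F [ 0.31  0.27 -3.39] T [ 0.45 -0.08  0.03] Fd -0.33
[(-10, 64)]
y,z [ -1.52 144.46]
```

Request:
drive_tool([
  [-0.0002,0.004,0,0,0,0],
  [-0.0003,0.009,0,0,0,0.3],
  [-0.0005,0.014,0,0,0,0.4],
  [-0.0007,0.019,0,0,0,0.5],
  [-0.001,0.025,0,0,0,0.5],
  [-0.001,0.025,0,0,0,0.5],
  [-0.001,0.025,0,0,0,0.5],
  [-0.001,0.025,0,0,0,0.5],
  [-0.001,0.025,0,0,0,0.5],
  [-0.001,0.025,0,0,0,0.5],
  [-0.001,0.025,0,0,0,0.5],
  [-0.001,0.025,0,0,0,0.5],
])

```text
t: 15.6
tool_pos: [548.2, 95.2, 121.4]
eef_rot: [2.301, 2.05, -0.1]
ft_force: [0.6, 0.5, -2.7]
width: 18.9
```

Request:
drive_tool([
  [-0.001,0.025,0,0,0,0.5],
  [-0.001,0.025,0,0,0,0.5],
  [-0.001,0.025,0,0,0,0.5],
  [-0.001,0.025,0,0,0,0.5],
  [-0.001,0.025,0,0,0,0],
  [-0.001,0.025,0,0,0,0],
  [-0.001,0.025,0,0,0,0],
  [-0.0008,0.022,0,0,0,0],
  [-0.0006,0.016,0,0,0,0],
  [-0.0004,0.01,0,0,0,0],
  [-0.0002,0.004,0,0,0,0],
  [0,0,0,0,0,0],
])

```text
t: 16.6
tool_pos: [539.7, 320.3, 121.3]
eef_rot: [2.265, 2.088, -0.099]
ft_force: [-0.2, -1.2, -3.6]
width: 19.5
```

```bash
python3 - <<'E'
from rod import *
o=arm.get_obs(); print(o["t"],o["tool_pos"].round(2),o["eef_rot"].round(4),o["ft_force"].round(2),o["torque"].round(2))
Rt=R.from_rotvec(o["eef_rot"]).as_matrix(); print("tool -x dir",(-Rt[:,0]).round(4))
st=[]
for k in("scene","top"):
    s=snap(k); np.savez(f"{k}4.npz",im=s[0],d=s[1],K=s[2],Rw=s[3],c=s[4])
    p=s[2]@(s[3].T@(np.array([535,230,140])-s[4])); x,y=(p[:2]/p[2]).astype(int); y0=max(0,y-50);x0=max(0,x-66)
    st.append(cv2.resize(s[0][y0:y0+100,x0:x0+133,::-1],None,fx=3,fy=3,interpolation=cv2.INTER_CUBIC)); print(x0,y0)
cv2.imwrite("pics/st4.png",np.hstack(st))
E
```

```text
16.6 [539.68 320.32 121.32] [ 2.2646  2.0883 -0.0988] [-0.21 -1.17 -3.64] [ 0.48 -0.07  0.01]
tool -x dir [-0.0806 -0.9929  0.0874]
366 108
157 153
```

View pics/st4.png

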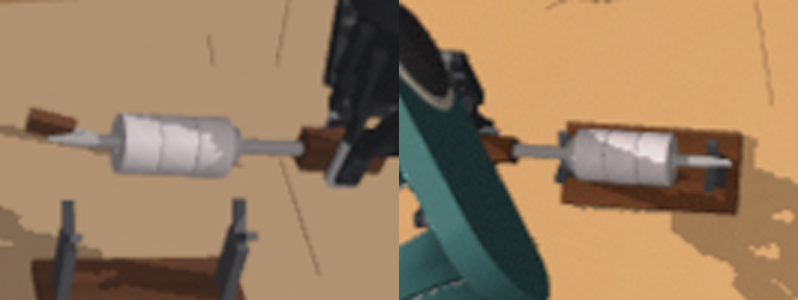

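The rollers are still closed up on the spindle above the stand. I fit their axis (tilt, yaw, position along x) from the depth clouds before placing.

```bash
cat > cyl.py <<'E'
from rod import *
from scipy.optimize import least_squares
import sys
def run(files,zlo,zhi,tlo=-20,thi=90,z0=140):
    a=np.radians(-94.65); d=np.array([np.cos(a),np.sin(a)]); n=np.array([-d[1],d[0]])
    org=np.array([541.3,321.4])+d*79.35   # stand origin
    for f in files:
        s=np.load(f); P=cloud(s["d"],s["K"],s["Rw"],s["c"]); t=(P[...,:2]-org)@d; y=(P[...,:2]-org)@n; z=P[...,2]
        k=gray(s["im"],40)&(abs(y)<26)&(z>zlo)&(z<zhi)&(t>tlo)&(t<thi)
        X=np.c_[t[k],y[k],z[k]]
        def res(q):
            u=np.array([1,q[2],q[3]]); u/=np.linalg.norm(u); w=X-np.array([35,q[0],q[1]]); return np.linalg.norm(w-np.outer(w@u,u),axis=1)-20
        q=least_squares(res,[0,z0,0,0],loss="soft_l1",f_scale=1).x; r=res(q); u=np.array([1,q[2],q[3]])/np.linalg.norm([1,q[2],q[3]])
        ax=(X-np.array([35,q[0],q[1]]))@u; g=abs(r)<2.5; h,e=np.histogram(ax[g],np.arange(-60,60,1)); on=np.flatnonzero(h>0.3*np.median(h[h>5]))
        print(f,k.sum(),"lat,z at x35",q[:2].round(2),"z at x0",(q[1]-35*q[3]).round(2),"yaw,pitch deg",np.degrees(q[2:]).round(2),"rms",r[g].std().round(2),"along from",(35+e[on[0]]).round(1),"to",(36+e[on[-1]]).round(1))
if __name__=="__main__":
    run(["scene4.npz","top4.npz"],120,190)
E
python3 cyl.py
```

```text
scene4.npz 879 lat,z at x35 [ -0.96 145.14] z at x0 143.01 yaw,pitch deg [-0.75  3.48] rms 1.04 along from -2 to 71
top4.npz 649 lat,z at x35 [ -1.09 144.44] z at x0 141.99 yaw,pitch deg [-0.98  4.  ] rms 1.26 along from 0 to 72
```

Request:
drive_tool([
  [0.0005,0,-0.002,0.55,-0.05,0.1],
  [0.0005,0,-0.004,0.55,-0.05,0.1],
  [0,0,-0.008,0.55,-0.05,0.1],
  [0,0,-0.01,0.55,-0.05,0.1],
  [0,0,-0.01,0.55,-0.05,0.1],
  [0,0,-0.01,0.55,-0.05,0],
  [0,0,-0.007,0,0,0],
  [0,0,-0.004,0,0,0],
  [0,0,-0.002,0,0,0],
  [0,0,0,0,0,0],
  [0,0,0,0,0,0],
])

```text
t: 17.62
tool_pos: [541.1, 320.0, 64.8]
eef_rot: [2.285, 2.124, -0.032]
ft_force: [0.1, -0.4, -2.4]
width: 18.9
```

```bash
python3 - <<'E'
from cyl import *
o=arm.get_obs(); print(o["t"],o["tool_pos"].round(2),o["ft_force"].round(2),o["torque"].round(2)); Rt=R.from_rotvec(o["eef_rot"]).as_matrix(); print((-Rt[:,0]).round(4))
for k in("scene","top"):
    s=snap(k); np.savez(f"{k}5.npz",im=s[0],d=s[1],K=s[2],Rw=s[3],c=s[4])
run(["scene5.npz","top5.npz"],66,120,z0=85)
E
```

```text
17.6167 [541.11 320.02  64.8 ] [ 0.05 -0.43 -2.45] [ 0.41 -0.03 -0.03]
[-0.073  -0.9969  0.0293]
scene5.npz 823 lat,z at x35 [ 1.56 81.94] z at x0 81.43 yaw,pitch deg [-0.43  0.85] rms 1.11 along from -1 to 72
top5.npz 595 lat,z at x35 [ 1.11 81.33] z at x0 80.7 yaw,pitch deg [0.02 1.03] rms 1.28 along from 1 to 73
```

Request:
drive_tool([
  [-0.0008,0,-0.003,0.2,0,0],
  [0,0,-0.003,0.2,0,0],
  [0,0,-0.001,0,0,0],
  [0,0,0,0,0,0],
  [0,0,0,0,0,0],
])

```text
t: 18.13
tool_pos: [540.1, 319.8, 57.4]
eef_rot: [2.29, 2.128, -0.025]
ft_force: [-0.1, -0.2, -3.3]
width: 19.5
```

Request:
drive_tool([
  [0,0,-0.001,0,0,0],
  [0,0,0,0,0,0],
  [0,0,0,0,0,0],
])

```text
t: 18.38
tool_pos: [540.2, 319.8, 56.6]
eef_rot: [2.289, 2.128, -0.025]
ft_force: [0.5, 0.1, -2.8]
width: 19.1
```

Request:
drive_tool([
  [0,0,-0.001,0,0,0],
  [0,0,0,0,0,0],
  [0,0,0,0,0,0],
])

```text
t: 18.63
tool_pos: [540.3, 319.8, 55.8]
eef_rot: [2.289, 2.128, -0.024]
ft_force: [0.5, 0.1, 0.4]
width: 19.7
```

Request:
drive_tool([
  [0,0,0,0.3,0,0],
  [0,0,0,0.2,0,0],
  [0,0,0,0,0,0],
  [0,0,0,0,0,0],
])

```text
t: 18.97
tool_pos: [540.4, 319.9, 55.9]
eef_rot: [2.294, 2.132, -0.014]
ft_force: [0.1, 0.9, 3.6]
width: 19.1
```

```bash
python3 - <<'E'
from cyl import *
o=arm.get_obs(); print(o["t"],o["tool_pos"].round(2),o["ft_force"].round(2),o["torque"].round(2))
for k in("scene","top"):
    s=snap(k); np.savez(f"{k}6.npz",im=s[0],d=s[1],K=s[2],Rw=s[3],c=s[4])
run(["scene6.npz","top6.npz"],58,110,z0=73)
E
```

```text
18.9667 [540.37 319.95  55.89] [0.12 0.91 3.56] [-0.21 -0.01 -0.1 ]
scene6.npz 822 lat,z at x35 [ 0.56 72.55] z at x0 72.5 yaw,pitch deg [0.39 0.08] rms 1.12 along from 0 to 90
top6.npz 589 lat,z at x35 [ 0.14 71.82] z at x0 71.34 yaw,pitch deg [-0.78  0.77] rms 1.23 along from 2 to 90
```

Seated: level, at rest height, x≈+1. Releasing.

Request:
drive_tool([
  [0,0,0,0,0,0],
  [0,0,0,0,0,0],
  [0,0,0,0,0,0],
  [0,0,0,0,0,0],
  [0,0,0,0,0,0],
], claw=0.05)

```text
t: 19.48
tool_pos: [540.1, 319.8, 55.3]
eef_rot: [2.294, 2.132, -0.016]
ft_force: [-0.2, 0.1, 0.0]
width: 50.0
```

Request:
drive_tool([
  [0,0,0.01,0,0,0],
  [0,0,0.02,0,0,0],
  [0,0,0.03,0,0,0],
  [0,0,0.03,0,0,0],
  [0,0.01,0.03,0,0,0],
  [0,0.02,0.03,0,0,0],
  [0,0.02,0.03,0,0,0],
  [0,0,0,0,0,0],
  [0,0,0,0,0,0],
  [0,0,0,0,0,0],
])

```text
t: 20.32
tool_pos: [540.0, 369.7, 235.3]
eef_rot: [2.294, 2.132, -0.016]
ft_force: [0.1, -0.3, -0.6]
width: 50.1
```

```bash
python3 - <<'E'
from cyl import *
o=arm.get_obs(); print(o["t"],o["tool_pos"].round(2),o["ft_force"].round(2),o["width"])
st=[]
for k in("scene","top"):
    s=snap(k); np.savez(f"{k}7.npz",im=s[0],d=s[1],K=s[2],Rw=s[3],c=s[4])
    p=s[2]@(s[3].T@(np.array([535,220,60])-s[4])); x,y=(p[:2]/p[2]).astype(int); y0=max(0,y-50);x0=max(0,x-66)
    st.append(cv2.resize(s[0][y0:y0+100,x0:x0+133,::-1],None,fx=3,fy=3,interpolation=cv2.INTER_CUBIC))
cv2.imwrite("pics/st7.png",np.hstack(st))
run(["scene7.npz","top7.npz"],58,110,thi=82,z0=73)
E
```

```text
20.3167 [539.95 369.67 235.34] [ 0.09 -0.31 -0.59] 50.054026861446864
scene7.npz 772 lat,z at x35 [ 0.46 72.32] z at x0 71.98 yaw,pitch deg [-0.03  0.57] rms 1.1 along from 0 to 72
top7.npz 565 lat,z at x35 [-0.11 71.71] z at x0 70.73 yaw,pitch deg [-1.38  1.6 ] rms 1.28 along from 2 to 74
```

View pics/st7.png

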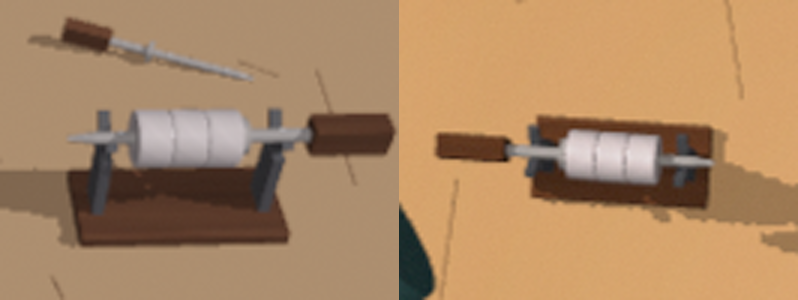

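The spindle lies in both V posts with the three rollers closed up (stack length about 72 mm) and the gripper clear. Handing in.

```bash
python3 -c "
from station import arm
print(arm.close_job())"
```

```text
the job is handed in; nothing more can be done
None
```

The loaded spindle is back in both V posts of the stand with all three rollers on it, the gripper is clear, and the job is handed in at about 20 s of the 72 s allowed. No verdict was reported.

- **Push:** I gripped the handle near x = −76 and threaded the rod through all three rollers. I felt the backstop at about 3 N and held the squeeze at about 9.5 N for over 0.3 s. The highest force reading was about 9.5 N, well under 20 N.
- **Last checks:**
  - The spindle is within about 2 mm along the stand and 1 mm sideways.
  - The roller axis is at the height expected for a spindle resting at 75 mm.
  - The rollers form a closed stack about 72 mm long, so the last roller's centre is about 60 mm from the collar.
- **Disagreement:** the two cameras disagree on the final angles. The scene camera gives 0.0° yaw and 0.6° pitch, while the noisier top camera gives −1.4° and 1.6°. Both are inside the 3.4° limit.
- **Not re-measured:** I did not measure the bottle, jar and hammer again at the end. The arm's path stayed well clear of them.

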